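# Hook the second shelf bracket into the display stand and lock it

### The arm

A 6-joint arm with a two-finger parallel gripper is mounted at the origin on a cart in front of the work surface, level with it; the furniture and walls round the work are solid. World frame = base frame: x ahead of the robot, y to its left, z up, the work surface at z = 0. Lengths are in mm, angles in rad, forces in N, time in s.
With the tool pointing down it reaches from about 275 to 1000 mm from the base axis. Payload 8.4 kg.
Tool frame: the origin (TCP) lies midway between the tips of the shut fingers; the grasp point (between the pads) lies 19 mm behind it (r.grip_point_offset is the distance from the TCP to the grasp point, in mm); z points along the fingers, x is the direction in which the jaws open and shut, and the axes are right-handed (so a half turn about z gives the same grasp; the last joint's range is limited). The gripper opens to 85 mm and grips with 20 to 120 N. Pads are 22 mm wide; open, the fingers measure 114 mm over their backs; the gripper's body (76 mm by 85 mm) begins 54 mm behind the grasp point. The pads swing forward as they close: fully open they stand 13 mm farther back than shut.
Start: joints at [1.163, 0.353, 1.633, -0, 1.155, -0.002], TCP at [246.72, 574.245, 231.281] pointing down, gripper open.
Joint ranges: [-2.63, 2.63], [-0.92, 2.1], [0.06, 2.66], [-1.3, 4.44], [0, 2.69], [-3.02, 3.02]. Speed limits (rad/s): [2.22, 2.22, 2.79, 3.14, 3.14, 3.14].

### API

Orientations are given as [roll, pitch, yaw] about the fixed x, y, z axes, in that order (R = Rz(yaw) Ry(pitch) Rx(roll)).
In Python, from rig import monitor, vision, sign_off, r gives the robot as it stands.
- The arm moves only by the shell command python3 -m inch 'ROWS' [FORCE]. ROWS is JSON, a list of rows, each an object with "dp": the shift along the tool's x, y, z in mm, a list of three; "angular": the turn, a rotation vector about the tool's x, y, z in rad, a list of three; "fingers": the closure in counts, from 0 (fully open) to 255 (shut). A call has 1 to 12 rows; each row is the pose to reach, as a shift and turn from the pose commanded when the call began, along the tool's axes at that moment; what a row does not reach only later rows make up. A row lasts 1/12 s, in which the tool goes at most 41.7 mm and 7.16 degrees, less where a joint would pass 70% of its speed; a pose out of reach is approached as far as the arm can. A call with a gripper value outside its range is refused whole. The fingers move at their own pace and stop on an object; FORCE is the grip in N (left out, the last holds). Time passes only in rows, so rows that repeat a pose let the fingers close. It gives the time, the measured TCP pose, the force and the opening at its end, in the units of the state.
- monitor.sense(): the state, without advancing time (a new reading comes with each control period).
- vision.grab_frame(name): name is "scene" or "top"; returns (picture, depth): 480x640x3 uint8, blue, green, red; 480x640 float32, mm along the optical axis (not along the pixel's ray), 0 where there is no reading.
- vision.camera_params(name): a dict with "fx", "fy", "cx", "cy" (pixels), "R" (3x3) and "t" (3): a world point X has camera coordinates R X + t. Camera axes: x right, y down, z forward; pixel columns grow to the right and rows downward; lengths in mm; the calibration is good to about 2 mm. A picture is of the moment at which its call begins. camera_params takes no time and is no camera call.
- sign_off(): hands the job in, once; it reports no verdict.
The state is a dict: "clock": time; "qpos": joint angles; "qvel": joint speeds; "joint_efforts": joint torques, N m; "eef_pos": TCP position; "tcp_rot": TCP orientation; "contact_force": force on the tool from outside, world axes, zero at the start; "wrist_torque": the same for the moment, N m; "opening": opening from 0.0 (shut) to 1.0 (fully open).
Only numpy, scipy, OpenCV 4.12 (cv2) and the standard library are available. Lean on these libraries where they do the work, as an engineer would, in place of code of your own. Each camera call takes 0.05 s, during which the arm holds its last target.

### The job

The left column of the candle display stand already carries its wooden shelf bracket; fit the loose bracket into the slots of the empty column in the same way. Lift it out of its dark wooden rack by the top of its post, stand it on the open table and let go of it, take it again by its arm, put both steel hooks into the two slots and let it down behind the front of the column, then press it down past the spring catch until it is fully home, at the same height as the fitted one. Do not push or knock over the candles standing about.

Things in the scene. Friction and masses are not known exactly. Their poses are not given: they have to be found in the camera images.
- bracket: Loose L-shaped light wood bracket, about 0.3 kg, flat underside on which it stands. Origin: middle of the bottom of the post's back edge. z up, hooks on the +x side, arm points to -x. Post: x -40 to 0, 30 wide (y), z 0 to 155. Arm: x -165 to -40, 44 wide, z 0 to 45.
- bracket_arm (a point): Centre of the bracket's arm: 100 ahead (-x) of the post's back edge, 22.5 above the underside. 44 across (y); the place to grasp for hooking in.
- bracket_post (a point): Centre of the top face (40 x 30) of the bracket's post, 155 above the underside, 20 ahead of the back edge. Press down here. In the rack the post can be grasped only front to back (bracket x, 40 deep), in the 46 that stand above the upper hook.
- bracket_back (a point): The bracket's origin: bottom of the post's back edge.
- bracket_hook (a point): Top of the neck of the upper of two steel hooks, 12 wide, at the post's back edge. Bracket frame: necks at z 30 to 44 and 95 to 109, out to x 21, turned down to z 10 and 75; 12.5 between post and inner face of the hook. The upper one ends in a round barb, bottom at z 74, out to x 26.
- stand: Fixed display stand: two aluminium slotted columns on a wooden plinth 18 thick. Origin on the table below the front face of the EMPTY (robot's right) column; x points back through the column (hooks enter along +x), y left, z up. The fitted column is 180 to the left. Column: front plate 10 thick, 60 wide, 228 high; two slots 18 wide (y -9 to 9) at z 80 to 127 and 145 to 192.
- stand_home (a point): Where bracket_back comes when home: front face of the empty column, 50 above the table, axes as the stand. The hooks enter with the underside 22 to 32 (best 27) higher than this; about 18 higher the barb meets a spring roller behind the plate, which takes about 10 to 20 N to pass; home, the necks rest on the slots' lower edges.
- cradle: Fixed dark wooden rack; the bracket starts in it on a floor 10 thick. Origin on the table under the bracket's origin, same axes. Outline x -178 to 28, y -40 to 40. Low walls (top z 60) enclose the arm with 3 to spare; two tall cheeks (top z 166, x -35 to -5) cover the sides of the post, its front and back stay free. Lift the bracket straight up by 160 to clear.
- pillar_c (a point): short ribbed pillar candle, 77x66x109 mm, bystander; the point is 20 above its underside on its axis.
- clover_c (a point): clover-section candle, 63x77x148 mm, bystander; the point is 20 above its underside on its axis.
- shell_c (a point): shell-shaped candle, 71x108x58 mm, bystander; the point is 20 above its underside on its axis.
- cloud_c (a point): cloud-shaped candle, 82x98x56 mm, bystander; the point is 20 above its underside on its axis.

How it is judged (in metres and radians):
On the way, in this order (a step that is already met when the one before it is completed fails the run):
1. the bracket stands upright on the table outside the rack, let go (height (world z) of bracket_arm below 0.0265 m and angle between bracket's own z axis and vertical below 0.1 rad and horizontal distance between bracket_back and cradle above 0.09 m and contact force between the fingers and bracket below 0.1 N and linear speed of bracket below 0.02 m/s), for 0.2 s.
2. both hooks are through the slots of the empty column, bracket not yet down (x of bracket_back in the frame of stand_home between -0.006 and 0.004 m and y of bracket_back in the frame of stand_home between -0.006 and 0.006 m and angle between bracket's own z axis and vertical below 0.12 rad and z of bracket_back in the frame of stand_home between 0.007 and 0.036 m), for 0.1 s.
At the end, for the whole second after the job is handed in: The bracket hangs at rest in the empty column, fully home past the catch: its origin within 5 mm (along the column's depth and width) and 3.5 mm (height) of stand_home, upright within 0.07 rad and in line with the stand within 0.14 rad (x of bracket_back in the frame of stand_home between -0.005 and 0.004 m and y of bracket_back in the frame of stand_home between -0.005 and 0.005 m and z of bracket_back in the frame of stand_home between -0.004 and 0.0035 m and angle between bracket's own z axis and vertical below 0.07 rad and angle between the x axis of bracket and the x axis of stand, either way round below 0.14 rad and linear speed of bracket below 0.01 m/s); the robot touches nothing.
It fails at once if a loose candle was moved more than 25 mm or tipped over (distance of any of pillar_c, clover_c, shell_c, cloud_c from where it was at the start of the episode above 0.025 m or angle between any of pillar_c, clover_c, shell_c, cloud_c's own z axis and vertical above 0.5 rad).
It also fails if it takes over 69 s, if anything falls off the work surface, if the arm or the gripper's body presses on something with over 40 N, if the wrist force passes 120 N, or if a joint passes its speed limit or range.

## Working session

There is one attempt and no reset: what is moved stays moved. The work goes in short steps, Python scripts to look and compute and a shell command to move; the robot and the scene stay as the last step left them, time stands still between calls to the robot, and variables do not carry over. Pictures are saved under pics/ and viewed, and the job is handed in when it is done.

```bash
ls; mkdir -p pics; cat > h.py <<'E'
import numpy as np, cv2
from rig import monitor, vision, r
def grab(n,f):
    p,d=vision.grab_frame(n); cv2.imwrite('pics/%s.png'%f,p); np.save('pics/%s.npy'%f,d); return p,d
def px2w(n,u,v,z):
    c=vision.camera_params(n);R=np.array(c['R']);t=np.array(c['t'])
    return R.T@(np.array([(u-c['cx'])/c['fx']*z,(v-c['cy'])/c['fy']*z,z])-t)
def ray(n,u,v,zw):
    c=vision.camera_params(n);R=np.array(c['R']);t=np.array(c['t'])
    o=-R.T@t; d=R.T@np.array([(u-c['cx'])/c['fx'],(v-c['cy'])/c['fy'],1.]); return o+d*(zw-o[2])/d[2]
def proj(n,X):
    c=vision.camera_params(n);p=np.array(c['R'])@np.array(X)+np.array(c['t']); return p[0]/p[2]*c['fx']+c['cx'],p[1]/p[2]*c['fy']+c['cy']
E
python3 - <<'E'
from h import *
grab('scene','s0');grab('top','t0')
s=monitor.sense()
for k in s: print(k,s[k])
for n in('scene','top'):
    c=vision.camera_params(n); print(n,c, -np.array(c['R']).T@c['t'])
E
```

```text
pics
clock 0.1
qpos [ 1.16258397e+00  3.53589932e-01  1.63405220e+00 -9.71389847e-06
  1.15519610e+00 -2.41863227e-03]
qvel [-0.00064923 -0.00036021 -0.00335688  0.00118054 -0.00178778  0.00050984]
joint_efforts [-2.85464812e-04 -6.06353545e+01 -3.42816854e+01 -2.34058070e-04
  4.00182966e-03 -5.39514451e-05]
eef_pos [246.56344622 573.84994778 230.63309197]
tcp_rot [3.14158678e+00 1.24559510e-03 1.16500653e+00]
contact_force [ 0.80022716 -0.1007927  -0.06890007]
wrist_torque [-0.02211035 -0.11642303 -0.00155572]
opening 1.004993730603341
scene {'fx': 491.2960140143677, 'fy': 491.2960140143677, 'cx': 325.8595137496669, 'cy': 235.87484111949468, 'R': array([[-0.85013804, -0.52646031,  0.01023979],
       [-0.43272085,  0.68742102, -0.58327095],
       [ 0.30002996, -0.50029179, -0.81221311]]), 't': array([ 458.25869288,  358.13486309, 1174.4136106 ])} [ 192.19629874  582.61507439 1158.07132611]
top {'fx': 454.0233587465655, 'fy': 454.0233587465655, 'cx': 317.9300259351265, 'cy': 236.99284876571508, 'R': array([[ 0.01787233, -0.99982957,  0.00462748],
       [-0.99705167, -0.01816772, -0.07455138],
       [ 0.07462274, -0.00328143, -0.99720644]]), 't': array([ -76.50353893,  559.63273808, 1059.48075846])} [ 480.28869225  -62.84663251 1098.59644248]
```

View pics/s0.png

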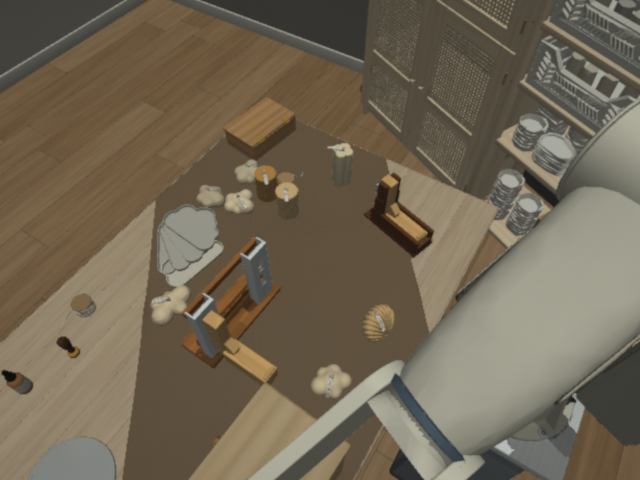

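View pics/t0.png

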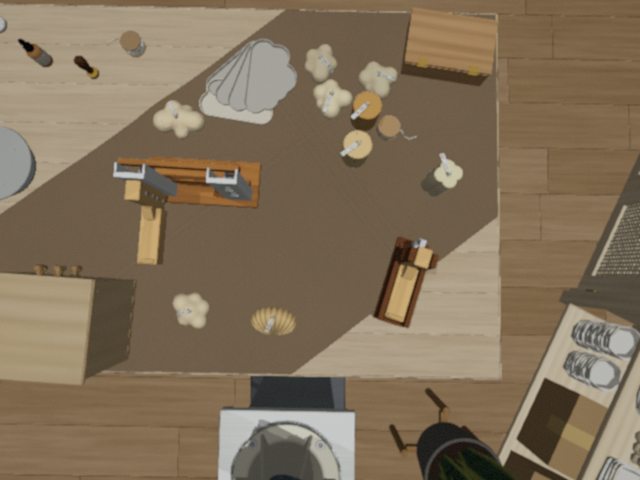

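```bash
python3 - <<'E'
from h import *
d=np.load('pics/t0.npy')
def P(u,v): 
    print((u,v),np.round(px2w('top',u,v,d[v,u])))
for u,v in [(40,330),(90,290),(120,340),(190,310),(273,322),(450,172),(437,182),(357,143),(367,105),(389,127),(330,97),(380,78),(424,258),(405,290),(403,250),(395,305),(218,175),(228,172),(140,170),(150,230),(450,40),(178,118),(240,100),(420,243),(427,240)]: P(u,v)
p=cv2.imread('pics/t0.png')
a=cv2.resize(p[225:335,365:450],None,fx=7,fy=5.4,interpolation=cv2.INTER_CUBIC)
a=cv2.resize(p[225:335,365:450],None,fx=5,fy=5,interpolation=cv2.INTER_CUBIC)
b=cv2.resize(p[145:275,110:270],None,fx=5,fy=5,interpolation=cv2.INTER_CUBIC)[:600,:800]
cv2.imwrite('pics/ta.png',a);cv2.imwrite('pics/tb.png',b)
s=cv2.imread('pics/s0.png')
cv2.imwrite('pics/sa.png',cv2.resize(s[165:265,355:445],None,fx=6,fy=6,interpolation=cv2.INTER_CUBIC))
cv2.imwrite('pics/sb.png',cv2.resize(s[230:390,170:300],None,fx=3.7,fy=3.7,interpolation=cv2.INTER_CUBIC))
E
```

```text
(40, 330) [359. 459. 223.]
(90, 290) [436. 368. 224.]
(120, 340) [316. 378.  53.]
(190, 310) [385. 226.  40.]
(273, 322) [362.  33.  43.]
(450, 172) [ 697. -347.  140.]
(437, 182) [ 679. -324.  119.]
(357, 143) [ 767. -150.  103.]
(367, 105) [ 858. -172.   94.]
(389, 127) [ 826. -231.   38.]
(330, 97) [896. -89.  40.]
(380, 78) [ 947. -209.   35.]
(424, 258) [ 511. -285.  163.]
(405, 290) [ 440. -268.   53.]
(403, 250) [ 529. -252.  109.]
(395, 305) [ 406. -245.   53.]
(218, 175) [706. 177.  19.]
(228, 172) [689. 130. 134.]
(140, 170) [686. 313. 150.]
(150, 230) [564. 307.  92.]
(450, 40) [1025. -367.   74.]
(178, 118) [836. 270.  45.]
(240, 100) [888. 127.  30.]
(420, 243) [ 544. -287.  121.]
(427, 240) [ 560. -332.   -3.]
```

View pics/ta.png

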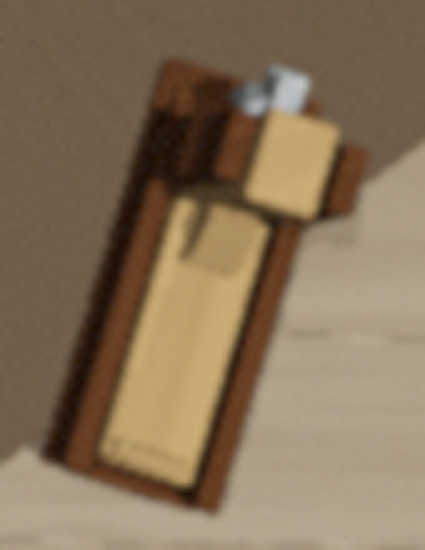

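View pics/tb.png

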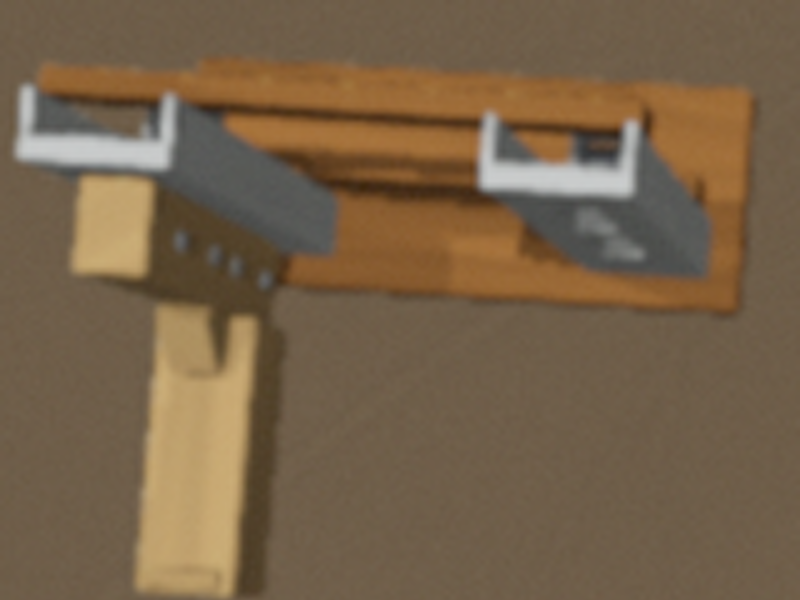

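View pics/sa.png

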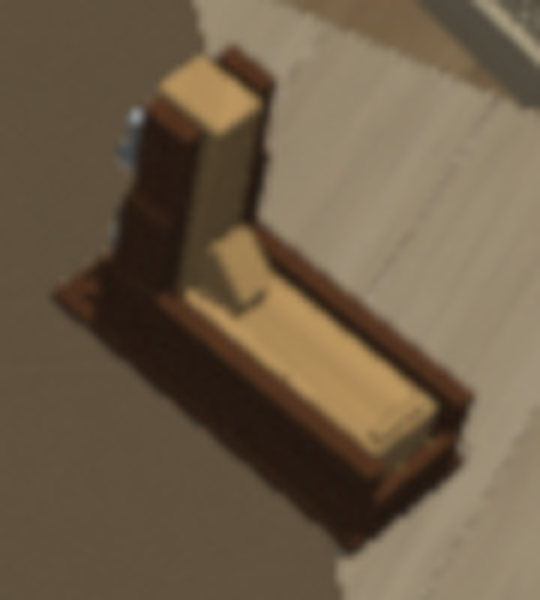

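View pics/sb.png

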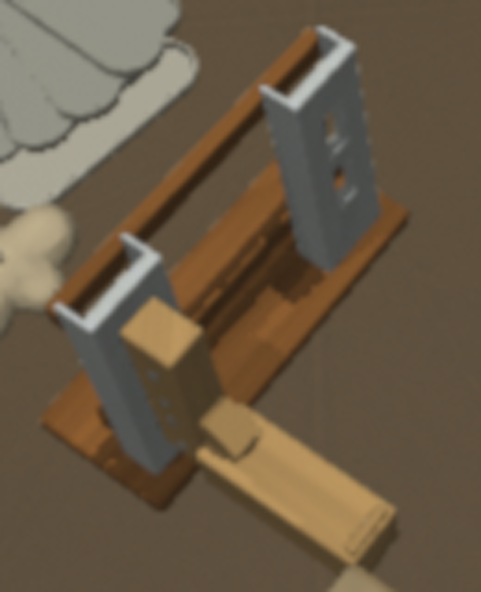

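```bash
python3 - <<'E'
from h import *
d=np.load('pics/t0.npy')
# depth of column top edge
for v in range(176,188): print(v,[ (lambda w:f"{w[0]:.0f},{w[1]:.0f},{w[2]:.0f}")(px2w('top',u,v,d[v,u])) for u in (208,214,220,226,232,235)])
print('post')
c=[np.array(ray('top',u,v,165)) for u,v in [(417.4,247.4),(433,250.4),(428.6,269),(414.2,264.6)]]
for x in c: print(x)
print(np.mean(c,0))
vals=[px2w('top',u,v,d[v,u])[2] for u in range(419,428) for v in range(252,264)]; print('posttop z',np.median(vals))
for u,v in[(206.4,183),(236.6,184)]:
  for z in (228,246): print(z,ray('top',u,v,z))
for u,v in[(125.6/1,0)]: pass
E
```

```text
176 ['661,151,224', '672,150,174', '704,172,16', '681,134,132', '679,119,144', '661,97,230']
177 ['659,150,226', '660,139,223', '702,172,17', '676,131,146', '677,119,142', '659,97,229']
178 ['656,150,227', '657,138,227', '657,127,226', '657,115,229', '675,120,140', '657,97,227']
179 ['655,150,225', '655,138,228', '655,126,227', '655,115,228', '655,103,226', '655,97,227']
180 ['653,150,227', '653,138,227', '653,126,226', '653,114,229', '654,103,225', '654,98,226']
181 ['651,150,225', '651,138,227', '651,126,230', '651,115,227', '652,103,226', '651,97,228']
182 ['649,150,223', '649,138,225', '649,126,228', '649,114,228', '649,103,228', '650,97,225']
183 ['650,153,212', '649,141,215', '648,127,223', '648,115,224', '648,104,224', '648,97,227']
184 ['684,200,18', '649,143,204', '649,130,209', '648,118,211', '647,105,217', '647,98,221']
185 ['682,200,18', '650,146,191', '649,132,198', '648,120,201', '648,107,205', '648,101,206']
186 ['679,200,17', '650,148,180', '649,135,183', '657,131,144', '648,109,195', '647,103,196']
187 ['676,199,20', '650,151,168', '649,138,172', '654,131,145', '648,111,182', '647,104,186']
post
[ 532.38424366 -271.23893291  165.        ]
[ 526.77964483 -303.41067292  165.        ]
[ 488.3911487  -294.32607732  165.        ]
[ 496.88109923 -264.71212925  165.        ]
[ 511.10903411 -283.4219531   165.        ]
posttop z 164.39585839071614
228 [646.40762509 152.26503766 228.        ]
246 [642.97303629 147.81750046 246.        ]
228 [645.5453902   93.73775779 228.        ]
246 [642.12862852  90.50030024 246.        ]
```

```bash
cat >> h.py <<'E'
def cloud(n,f):
    d=np.load('pics/%s.npy'%f);p=cv2.imread('pics/%s.png'%f)
    c=vision.camera_params(n);R=np.array(c['R']);t=np.array(c['t'])
    v,u=np.mgrid[:480,:640]; X=np.stack([(u-c['cx'])/c['fx']*d,(v-c['cy'])/c['fy']*d,d],-1)
    W=(X-t)@R; W[d==0]=np.nan
    return W,p
E
python3 - <<'E'
from h import *
for n,f in(('top','t0'),('scene','s0')):
    W,p=cloud(n,f); x,y,z=W[...,0],W[...,1],W[...,2]
    for lo,hi in((92,156),(270,340)):
        m=(z>40)&(z<222)&(y>lo)&(y<hi)&(x>640)&(x<660 if lo<200 else x<665)
        q=W[m]; 
        if len(q)<10: continue
        for _ in range(6):
            A=np.c_[q[:,1],q[:,2],np.ones(len(q))]; k=np.linalg.lstsq(A,q[:,0],rcond=None)[0]; e=q[:,0]-A@k
            q=q[abs(e)<max(1.5,2*e.std())]
        print(n,lo,'front',len(q),'slope y,z',k, 'x at y123,z150',k@[123,150,1],'rms',e.std())
    m=(z>224)&(z<233)&(x>630)&(x<690)&(y>80)&(y<170); q=W[m].astype(np.float32)
    if len(q)>10: print(n,'coltop rect',cv2.minAreaRect(q[:,:2]),q.min(0),q.max(0))
    m=(z>224)&(z<233)&(x>630)&(x<690)&(y>260)&(y<360); q=W[m].astype(np.float32)
    if len(q)>10: print(n,'coltopL rect',cv2.minAreaRect(q[:,:2]),q.min(0),q.max(0))
    light=(p[...,2]>150)&(p[...,1]>110)
    m=light&(z>160)&(z<170)&(x>480)&(x<545)&(y>-320)&(y<-250);q=W[m].astype(np.float32)
    print(n,'post',cv2.minAreaRect(q[:,:2]),q.mean(0))
    m=light&(z>47)&(z<62)&(x>330)&(x<545)&(y>-330)&(y<-200);q=W[m].astype(np.float32)
    print(n,'arm',cv2.minAreaRect(q[:,:2]),q.mean(0))
    m=(z>5)&(z<180)&(x>300)&(x<580)&(y>-360)&(y<-180);q=W[m].astype(np.float32)
    print(n,'rack all',cv2.minAreaRect(q[:,:2]),q.mean(0))
E
```

```text
top 92 front 339 slope y,z [ 4.16973892e-02 -1.53245496e-03  6.43527745e+02] x at y123,z150 648.4266552621962 rms 0.3771034433203965
top 270 front 457 slope y,z [-4.20012064e-01  7.33130167e-03  7.73521614e+02] x at y123,z150 722.9598253957797 rms 3.4092457680652397Traceback (most recent call last):
  File "<stdin>", line 13, in <module>
cv2.error: OpenCV(4.12.0) /io/opencv/modules/imgproc/src/convhull.cpp:143: error: (-215:Assertion failed) total >= 0 && (depth == CV_32F || depth == CV_32S) in function 'convexHull'
```

```bash
python3 - <<'E'
from h import *
def rect(q,s):
    q=np.ascontiguousarray(q[:,:2].astype(np.float32))
    if len(q)>10: 
        r=cv2.minAreaRect(q); print(s,len(q),np.round(r[0],1),np.round(r[1],1),round(r[2],1))
for n,f in(('top','t0'),('scene','s0')):
    W,p=cloud(n,f); x,y,z=W[...,0],W[...,1],W[...,2]
    m=(z>40)&(z<222)&(y>92)&(y<156)&(x>640)&(x<660); q=W[m]
    for _ in range(6):
            A=np.c_[q[:,1],q[:,2],np.ones(len(q))]; k=np.linalg.lstsq(A,q[:,0],rcond=None)[0]; e=q[:,0]-A@k
            q=q[abs(e)<max(1.5,2*e.std())]
    print(n,'front',len(q),'slope y,z',k, 'x at y123,z150',k@[123,150,1],'rms',e.std())
    rect(W[(z>222)&(z<235)&(x>630)&(x<690)&(y>80)&(y<170)],n+' coltopR')
    rect(W[(z>222)&(z<235)&(x>630)&(x<690)&(y>260)&(y<360)],n+' coltopL')
    light=(p[...,2]>150)&(p[...,1]>110)
    rect(W[light&(z>158)&(z<172)&(x>480)&(x<545)&(y>-320)&(y<-250)],n+' post')
    rect(W[light&(z>47)&(z<62)&(x>330)&(x<545)&(y>-330)&(y<-200)],n+' arm')
    rect(W[(z>8)&(z<180)&(x>300)&(x<580)&(y>-360)&(y<-180)],n+' rack')
    # front face lateral extents per height, scene/top
    m=abs(x-(k[0]*y+k[1]*z+k[2]))<2
    for zz in (60,100,135,160,200,215):
        q=y[m&(abs(z-zz)<4)&(y>80)&(y<170)]
        if len(q): print(zz,q.min().round(1),q.max().round(1),len(q))
E
```

```text
top front 339 slope y,z [ 4.16973892e-02 -1.53245496e-03  6.43527745e+02] x at y123,z150 648.4266552621962 rms 0.3771034433203965
top coltopR 214 [662.2 125.1] [59.2 28.8] 87.4
top coltopL 216 [669.8 304.7] [59.5 28.4] 88.2
top post 256 [ 513.6 -283.2] [28.7 39.9] 75.1
top arm 842 [ 460.  -266.5] [ 42.9 177.2] 73.6
top rack 3250 [ 461.6 -265. ] [ 78.4 204.5] 73.1
60 97.0 150.3 16
100 96.9 151.5 12
135 96.4 152.2 21
160 96.8 153.5 19
200 96.1 151.7 21
215 97.0 153.2 22
scene front 560 slope y,z [4.14997000e-02 7.91482834e-04 6.41694058e+02] x at y123,z150 646.9172436161363 rms 0.7361750027618187
scene coltopR 156 [659.8 126.8] [60.1 29. ] 88.8
scene coltopL 195 [667.4 306. ] [60.3 30.6] 87.6
scene post 96 [ 510.5 -280.5] [26.  37.3] 75.5
scene arm 376 [ 430.9 -255.9] [ 42.9 116.5] 73.8
scene rack 2567 [ 452.9 -285.9] [156.8 204.6] 78.9
60 101.6 157.7 29
100 101.9 156.1 23
135 98.1 156.2 33
160 99.2 157.7 22
200 99.5 157.0 35
215 99.1 156.9 35
```

```bash
cat >> h.py <<'E'
from scipy.spatial.transform import Rotation as Ro
def plan(*ts):
    s=monitor.sense(); p=np.array(s['eef_pos']); R=Ro.from_euler('xyz',s['tcp_rot'])
    print('t',round(s['clock'],2),'pos',p.round(1),'rot',np.round(s['tcp_rot'],4),'F',np.round(s['contact_force'],1),'op',round(s['opening'],3))
    for t in ts:
        q=Ro.from_euler('xyz',[np.pi,0,t[3]])
        print('dp',R.inv().apply(np.array(t[:3])-p).round(1),'ang',(R.inv()*q).as_rotvec().round(4))
E
python3 -c "
from h import *
plan((246.7,574.2,330,1.165),(513,-282,300,-.293))"
```

```text
t 0.1 pos [246.6 573.8 230.6] rot [3.1416e+00 1.2000e-03 1.1650e+00] F [ 0.8 -0.1 -0.1] op 1.005
dp [  0.3  -0.  -99.4] ang [0.     0.0012 0.    ]
dp [-681.3  582.6  -68.5] ang [9.000e-04 1.000e-03 1.458e+00]
```

```bash
python3 -m inch '[{"dp":[0,0,-40],"angular":[0,0,0],"fingers":0},{"dp":[0,0,-80],"angular":[0,0,0],"fingers":0},{"dp":[0,0,-110],"angular":[0,0,0],"fingers":0},{"dp":[-681,582,-100],"angular":[0,0,1.458],"fingers":0},{"dp":[-681,582,-100],"angular":[0,0,1.458],"fingers":0},{"dp":[-681,582,-100],"angular":[0,0,1.458],"fingers":0},{"dp":[-681,582,-100],"angular":[0,0,1.458],"fingers":0},{"dp":[-681,582,-100],"angular":[0,0,1.458],"fingers":0},{"dp":[-681,582,-100],"angular":[0,0,1.458],"fingers":0},{"dp":[-681,582,-100],"angular":[0,0,1.458],"fingers":0},{"dp":[-681,582,-100],"angular":[0,0,1.458],"fingers":0},{"dp":[-681,582,-100],"angular":[0,0,1.458],"fingers":0}]' 40
python3 -c "
from h import *
plan((513,-282,300,-.293))"
```

```text
clock: 1.1
eef_pos: [357.8, 214.2, 337.0]
tcp_rot: [3.142, -0.0, 0.034]
contact_force: [0.3, 0.1, 0.2]
opening: 0.999
t 1.1 pos [357.8 214.2 337. ] rot [ 3.1416e+00 -1.0000e-04  3.4400e-02] F [0.3 0.1 0.2] op 0.999
dp [138.  501.3  37. ] ang [ 0.000e+00 -1.000e-04  3.274e-01]
```

```bash
python3 -m inch '[{"dp":[138,501,37],"angular":[0,0,0.327],"fingers":0},{"dp":[138,501,37],"angular":[0,0,0.327],"fingers":0},{"dp":[138,501,37],"angular":[0,0,0.327],"fingers":0},{"dp":[138,501,37],"angular":[0,0,0.327],"fingers":0},{"dp":[138,501,37],"angular":[0,0,0.327],"fingers":0},{"dp":[138,501,37],"angular":[0,0,0.327],"fingers":0},{"dp":[138,501,37],"angular":[0,0,0.327],"fingers":0},{"dp":[138,501,37],"angular":[0,0,0.327],"fingers":0},{"dp":[138,501,37],"angular":[0,0,0.327],"fingers":0},{"dp":[138,501,37],"angular":[0,0,0.327],"fingers":0},{"dp":[138,501,37],"angular":[0,0,0.327],"fingers":0},{"dp":[138,501,37],"angular":[0,0,0.327],"fingers":0}]'
python3 -c "
from h import *
plan((513,-282,300,-.293))
grab('scene','s1');grab('top','t1')
s=cv2.imread('pics/s1.png');t=cv2.imread('pics/t1.png')
cv2.imwrite('pics/m1.png',np.hstack([cv2.resize(s[80:280,300:460],None,fx=2.5,fy=2.5),cv2.resize(t[180:380,330:490],None,fx=2.5,fy=2.5)]))
"
```

```text
clock: 2.1
eef_pos: [509.5, -261.2, 301.1]
tcp_rot: [-3.141, 0.0, -0.287]
contact_force: [0.4, 1.2, 0.0]
opening: 1.0
t 2.1 pos [ 509.5 -261.2  301.1] rot [-3.1414e+00  4.0000e-04 -2.8740e-01] F [0.4 1.2 0. ] op 1.0
dp [ 9.2 19.   1.1] ang [-0.0002  0.0004  0.0056]
```

View pics/m1.png

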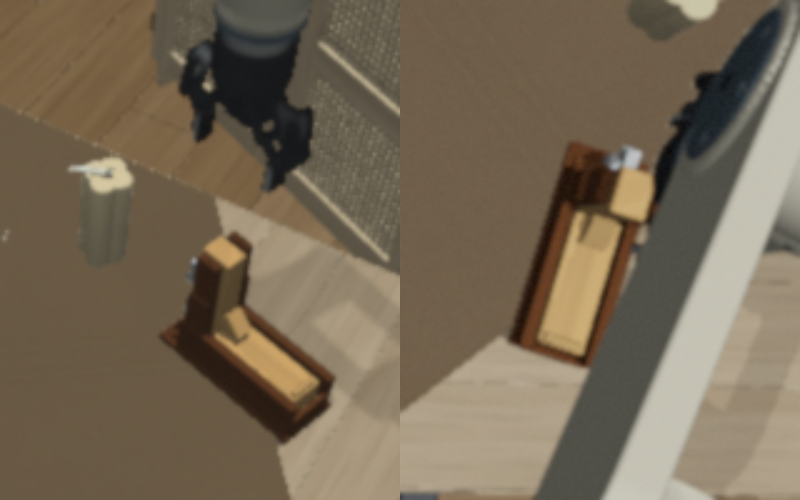

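```bash
python3 -c "
from h import *
s=monitor.sense();p=np.array(s['eef_pos']);R=Ro.from_euler('xyz',s['tcp_rot'])
for a in(-46,46): print(proj('scene',p+R.apply([a,0,-13])))
plan((513,-282,300,-.293),(513,-282,200,-.293),(513,-282,125,-.293))
s=cv2.imread('pics/s1.png')
cv2.imwrite('pics/m2.png',cv2.resize(s[80:170,360:440],None,fx=6,fy=6,interpolation=cv2.INTER_CUBIC))
"
```

```text
(np.float64(407.53286450311316), np.float64(153.53441252115837))
(np.float64(380.4005402327522), np.float64(133.64587224269314))
t 2.2 pos [ 510.3 -263.9  300.2] rot [ 3.1402e+00  4.0000e-04 -2.9060e-01] F [ 0.6  0.7 -0.5] op 1.004
dp [ 7.7 16.6  0.2] ang [0.0014 0.0004 0.0024]
dp [  7.8  16.4 100.2] ang [0.0014 0.0004 0.0024]
dp [  7.8  16.3 175.2] ang [0.0014 0.0004 0.0024]
```

View pics/m2.png

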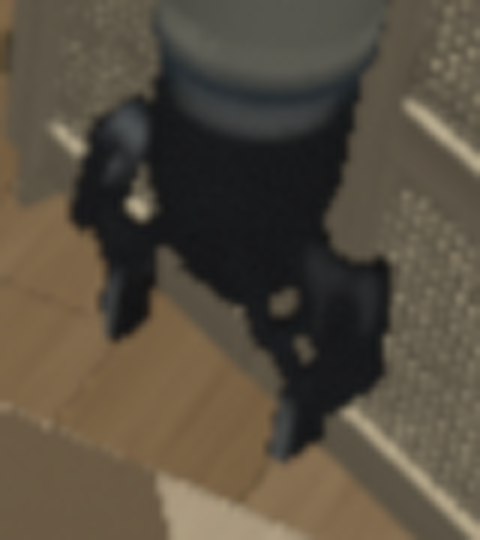

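```bash
python3 -m inch '[{"dp":[7.5,16.5,0],"angular":[0,0,0.002],"fingers":0},{"dp":[7.5,16.5,0],"angular":[0,0,0.002],"fingers":0},{"dp":[7.5,16.5,0],"angular":[0,0,0.002],"fingers":0},{"dp":[7.5,16.5,0],"angular":[0,0,0.002],"fingers":0}]'
python3 -c "
from h import *
plan((513,-282,300,-.293),(513,-282,200,-.293),(513,-282,125,-.293))"
```

```text
clock: 2.53
eef_pos: [511.8, -276.1, 301.4]
tcp_rot: [-3.141, 0.001, -0.289]
contact_force: [-0.3, 0.4, -0.2]
opening: 1.0
t 2.53 pos [ 511.8 -276.1  301.4] rot [-3.1411e+00  6.0000e-04 -2.8900e-01] F [-0.3  0.4 -0.2] op 1.0
dp [2.8 5.3 1.4] ang [-0.0005  0.0006  0.004 ]
dp [  2.9   5.4 101.4] ang [-0.0005  0.0006  0.004 ]
dp [  2.9   5.4 176.4] ang [-0.0005  0.0006  0.004 ]
```

```bash
python3 -m inch '[{"dp":[3,6,1],"angular":[0,0,0.004],"fingers":0},{"dp":[3,6,30],"angular":[0,0,0.004],"fingers":0},{"dp":[3,6,60],"angular":[0,0,0.004],"fingers":0},{"dp":[3,6,90],"angular":[0,0,0.004],"fingers":0},{"dp":[3,6,100],"angular":[0,0,0.004],"fingers":0},{"dp":[3,6,100],"angular":[0,0,0.004],"fingers":0},{"dp":[3,6,100],"angular":[0,0,0.004],"fingers":0}]'
python3 -c "
from h import *
plan((513,-282,125,-.293))"
```

```text
clock: 3.12
eef_pos: [513.6, -283.4, 202.2]
tcp_rot: [3.142, 0.0, -0.293]
contact_force: [0.3, 0.0, 0.5]
opening: 1.002
t 3.12 pos [ 513.6 -283.4  202.2] rot [ 3.1416  0.     -0.2926] F [0.3 0.  0.5] op 1.002
dp [-1.  -1.2 77.2] ang [0.     0.     0.0004]
```

```bash
python3 -m inch '[{"dp":[-1,-1,30],"angular":[0,0,0],"fingers":0},{"dp":[-1,-1,55],"angular":[0,0,0],"fingers":0},{"dp":[-1,-1,70],"angular":[0,0,0],"fingers":0},{"dp":[-1,-1,78],"angular":[0,0,0],"fingers":0},{"dp":[-1,-1,78],"angular":[0,0,0],"fingers":0},{"dp":[-1,-1,78],"angular":[0,0,0],"fingers":0}]'
python3 -c "
from h import *
plan((513,-282,125,-.293))
grab('scene','s2');grab('top','t2')
s=cv2.imread('pics/s2.png');t=cv2.imread('pics/t2.png')
cv2.imwrite('pics/m3.png',np.hstack([cv2.resize(s[140:260,350:450],None,fx=4,fy=4,interpolation=cv2.INTER_CUBIC),cv2.resize(t[220:340,360:460],None,fx=4,fy=4)]))
"
```

```text
clock: 3.62
eef_pos: [513.6, -282.8, 125.1]
tcp_rot: [3.141, -0.002, -0.293]
contact_force: [0.0, 0.1, 1.4]
opening: 1.002
t 3.62 pos [ 513.6 -282.8  125.1] rot [ 3.1411e+00 -2.0000e-03 -2.9290e-01] F [0.  0.1 1.4] op 1.002
dp [-0.8 -0.6  0.1] ang [ 0.0004 -0.002   0.0001]
```

View pics/m3.png

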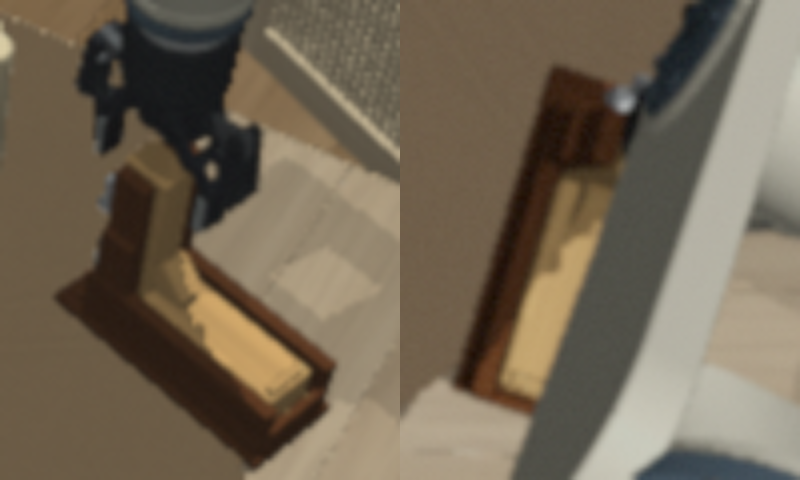

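The fingers stand one in front of and one behind the post (front finger tip about (200,225), rear about (100,150) in the left crop). Close.

```bash
python3 -m inch '[{"dp":[0,0,0],"angular":[0,0,0],"fingers":255},{"dp":[0,0,0],"angular":[0,0,0],"fingers":255},{"dp":[0,0,0],"angular":[0,0,0],"fingers":255},{"dp":[0,0,0],"angular":[0,0,0],"fingers":255},{"dp":[0,0,0],"angular":[0,0,0],"fingers":255},{"dp":[0,0,0],"angular":[0,0,0],"fingers":255},{"dp":[0,0,0],"angular":[0,0,0],"fingers":255},{"dp":[0,0,0],"angular":[0,0,0],"fingers":255}]' 60
```

```text
clock: 4.38
eef_pos: [513.0, -282.5, 124.1]
tcp_rot: [3.141, -0.001, -0.293]
contact_force: [-0.2, 0.4, 5.6]
opening: 0.459
```

```bash
python3 -m inch '[{"dp":[0,0,-10],"angular":[0,0,0],"fingers":255},{"dp":[0,0,-20],"angular":[0,0,0],"fingers":255},{"dp":[0,0,-40],"angular":[0,0,0],"fingers":255},{"dp":[0,0,-60],"angular":[0,0,0],"fingers":255},{"dp":[0,0,-80],"angular":[0,0,0],"fingers":255},{"dp":[0,0,-100],"angular":[0,0,0],"fingers":255},{"dp":[0,0,-120],"angular":[0,0,0],"fingers":255},{"dp":[0,0,-140],"angular":[0,0,0],"fingers":255},{"dp":[0,0,-160],"angular":[0,0,0],"fingers":255},{"dp":[0,0,-180],"angular":[0,0,0],"fingers":255},{"dp":[0,0,-180],"angular":[0,0,0],"fingers":255},{"dp":[0,0,-180],"angular":[0,0,0],"fingers":255}]'
python3 -c "
from h import *
plan((560,-60,305,-.042))
grab('scene','s3')
"
```

```text
clock: 5.38
eef_pos: [512.9, -282.4, 304.6]
tcp_rot: [3.141, -0.002, -0.293]
contact_force: [0.4, 0.9, -3.9]
opening: 0.46
t 5.38 pos [ 512.9 -282.4  304.6] rot [ 3.1411e+00 -2.1000e-03 -2.9290e-01] F [ 0.4  0.9 -3.9] op 0.46
dp [ -19.1 -226.5   -0.6] ang [ 0.0007 -0.002  -0.2509]
```

View pics/s3.png

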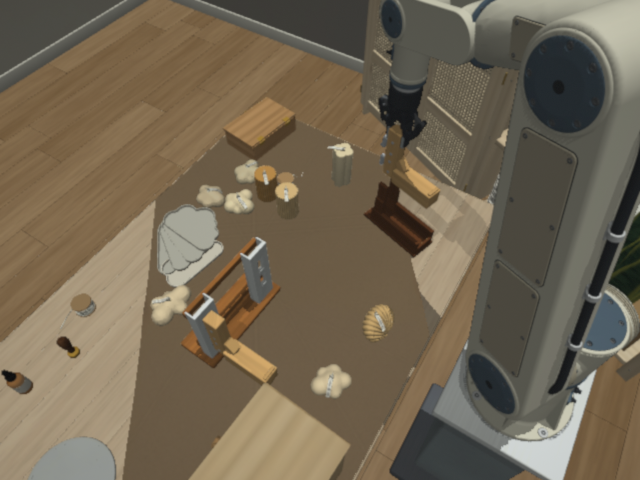

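```bash
python3 -m inch '[{"dp":[-5,-30,0],"angular":[0,0,-0.04],"fingers":255},{"dp":[-10,-60,0],"angular":[0,0,-0.08],"fingers":255},{"dp":[-15,-90,0],"angular":[0,0,-0.12],"fingers":255},{"dp":[-20,-120,0],"angular":[0,0,-0.16],"fingers":255},{"dp":[-25,-150,0],"angular":[0,0,-0.2],"fingers":255},{"dp":[-30,-180,0],"angular":[0,0,-0.25],"fingers":255},{"dp":[-30,-210,0],"angular":[0,0,-0.251],"fingers":255},{"dp":[-31,-213,0],"angular":[0,0,-0.251],"fingers":255},{"dp":[-31,-213,0],"angular":[0,0,-0.251],"fingers":255},{"dp":[-31,-213,0],"angular":[0,0,-0.251],"fingers":255}]'
python3 -c "
from h import *
plan((545,-70,305,-.042),(545,-70,115,-.042))
"
```

```text
clock: 6.27
eef_pos: [543.7, -69.4, 302.2]
tcp_rot: [3.141, 0.002, -0.041]
contact_force: [0.2, -0.3, -3.7]
opening: 0.462
t 6.27 pos [543.7 -69.4 302.2] rot [ 3.1413e+00  2.4000e-03 -4.1100e-02] F [ 0.2 -0.3 -3.7] op 0.462
dp [ 1.3  0.5 -2.8] ang [0.0003 0.0024 0.0009]
dp [  1.8   0.4 187.2] ang [0.0003 0.0024 0.0009]
```

```bash
python3 -m inch '[{"dp":[1,0,20],"angular":[0,0,0],"fingers":255},{"dp":[1,0,45],"angular":[0,0,0],"fingers":255},{"dp":[1,0,75],"angular":[0,0,0],"fingers":255},{"dp":[1,0,105],"angular":[0,0,0],"fingers":255},{"dp":[1,0,135],"angular":[0,0,0],"fingers":255},{"dp":[1,0,155],"angular":[0,0,0],"fingers":255},{"dp":[1,0,170],"angular":[0,0,0],"fingers":255},{"dp":[1,0,180],"angular":[0,0,0],"fingers":255},{"dp":[1,0,180],"angular":[0,0,0],"fingers":255},{"dp":[1,0,180],"angular":[0,0,0],"fingers":255}]'
python3 -c "
from h import *
plan((545,-70,115,-.042))
"
```

```text
clock: 7.1
eef_pos: [545.2, -70.2, 123.4]
tcp_rot: [3.142, 0.001, -0.043]
contact_force: [0.6, 0.1, -1.4]
opening: 0.46
t 7.1 pos [545.2 -70.2 123.4] rot [ 3.1416e+00  9.0000e-04 -4.2900e-02] F [ 0.6  0.1 -1.4] op 0.46
dp [-0.2 -0.2  8.4] ang [ 0.      0.0009 -0.0009]
```

```bash
python3 -m inch '[{"dp":[0,0,3],"angular":[0,0,0],"fingers":255},{"dp":[0,0,6],"angular":[0,0,0],"fingers":255},{"dp":[0,0,7.5],"angular":[0,0,0],"fingers":255},{"dp":[0,0,8.5],"angular":[0,0,0],"fingers":255},{"dp":[0,0,9],"angular":[0,0,0],"fingers":255},{"dp":[0,0,9],"angular":[0,0,0],"fingers":255}]'
```

```text
clock: 7.6
eef_pos: [545.5, -69.4, 114.7]
tcp_rot: [3.142, -0.0, -0.042]
contact_force: [0.6, -0.1, -3.2]
opening: 0.465
```

```bash
python3 -m inch '[{"dp":[0,0,0.5],"angular":[0,0,0],"fingers":255},{"dp":[0,0,1],"angular":[0,0,0],"fingers":255},{"dp":[0,0,1],"angular":[0,0,0],"fingers":255},{"dp":[0,0,1],"angular":[0,0,0],"fingers":255}]'
```

```text
clock: 7.93
eef_pos: [545.8, -69.4, 114.1]
tcp_rot: [3.142, -0.001, -0.042]
contact_force: [-0.1, 0.4, 5.7]
opening: 0.458
```

```bash
python3 -m inch '[{"dp":[0,0,0],"angular":[0,0,0],"fingers":0},{"dp":[0,0,0],"angular":[0,0,0],"fingers":0},{"dp":[0,0,0],"angular":[0,0,0],"fingers":0},{"dp":[0,0,0],"angular":[0,0,0],"fingers":0},{"dp":[0,0,0],"angular":[0,0,0],"fingers":0},{"dp":[0,0,0],"angular":[0,0,0],"fingers":0},{"dp":[0,0,-20],"angular":[0,0,0],"fingers":0},{"dp":[0,0,-50],"angular":[0,0,0],"fingers":0},{"dp":[0,0,-80],"angular":[0,0,0],"fingers":0},{"dp":[0,0,-110],"angular":[0,0,0],"fingers":0},{"dp":[0,0,-140],"angular":[0,0,0],"fingers":0},{"dp":[0,0,-140],"angular":[0,0,0],"fingers":0}]'
python3 -c "
from h import *
plan()
grab('scene','s4');grab('top','t4')
"
```

```text
clock: 8.93
eef_pos: [548.5, -69.8, 259.6]
tcp_rot: [3.141, -0.009, -0.042]
contact_force: [1.6, 0.2, 0.5]
opening: 1.001
t 8.93 pos [548.5 -69.8 259.6] rot [ 3.1408 -0.0089 -0.0421] F [1.6 0.2 0.5] op 1.001
```

View pics/s4.png

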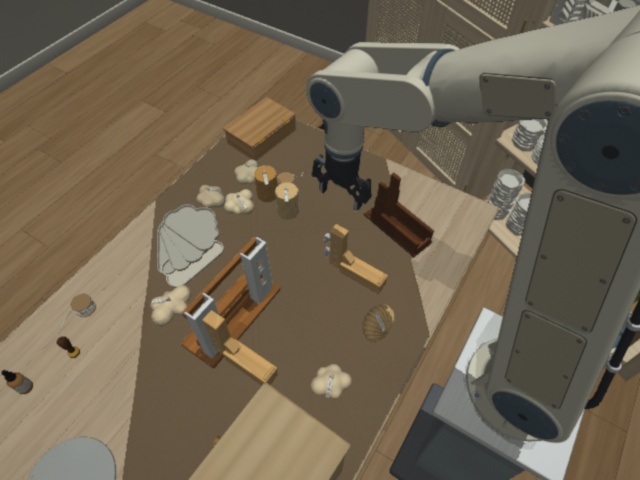

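View pics/t4.png

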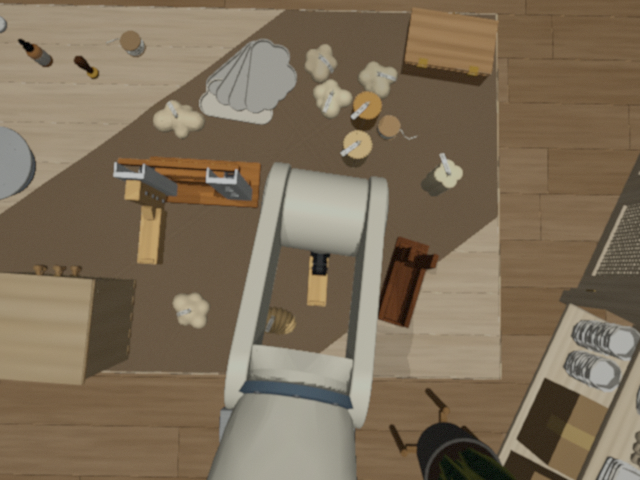

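```bash
python3 - <<'E'
from h import *
def rect(q,s):
    z=q[:,2].mean() if len(q) else 0
    q=np.ascontiguousarray(q[:,:2].astype(np.float32))
    if len(q)>10: 
        r=cv2.minAreaRect(q); print(s,len(q),np.round(r[0],1),np.round(r[1],1),round(r[2],1),'z',z.round(1),'min/max',q.min(0).round(1),q.max(0).round(1))
for n,f in(('top','t4'),('scene','s4')):
    W,p=cloud(n,f); x,y,z=W[...,0],W[...,1],W[...,2]
    light=(p[...,2]>130)&(p[...,2]>1.25*p[...,0])&(p[...,1]>90)
    rect(W[light&(z>148)&(z<162)&(x>500)&(x<585)&(y>-110)&(y<-40)],n+' post')
    m=light&(z>38)&(z<50)&(x>380)&(x<500)&(y>-110)&(y<-40)
    rect(W[m],n+' arm')
    q=W[m]; 
    for sgn in (0,1):
        pts=[]
        for a in range(408,495,6):
            s=q[abs(q[:,0]-a)<4]
            if len(s)>2: pts.append((a,s[:,1].max() if sgn else s[:,1].min()))
        pts=np.array(pts)
        if len(pts)>3: print(np.polyfit(pts[:,0],pts[:,1],1), np.polyval(np.polyfit(pts[:,0],pts[:,1],1),460))
s=cv2.imread('pics/s4.png');cv2.imwrite('pics/m4.png',cv2.resize(s[215:300,310:400],None,fx=7,fy=7,interpolation=cv2.INTER_CUBIC))
E
```

```text
top arm 575 [450.1 -65.7] [43.  95.6] 88.0 z 44.4 min/max [402.  -87.1] [498.4 -43.4]
[   0.3599461  -240.91422391] -75.33901943135118
[ -0.03995166 -26.98574983] -45.36351179111766
scene post 83 [544.4 -72.9] [21.2 40.4] 89.9 z 154.1 min/max [524.2 -83.5] [564.5 -62.3]
scene arm 506 [450.5 -63.6] [ 47.1 101.2] 86.5 z 44.7 min/max [399.2 -89.1] [499.9 -40.8]
[ -0.07583058 -51.35516878] -86.23723755922376
[ -0.03297424 -27.54300777] -42.711158692521856
```

View pics/m4.png

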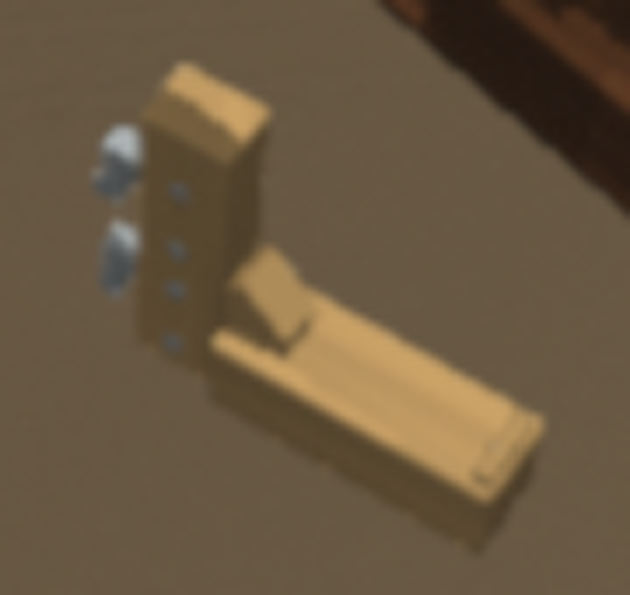

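```bash
python3 -c "
from h import *
plan((466,-66,240,1.529),(466,-66,8,1.529))
"
```

```text
t 9.03 pos [546.1 -69.5 254.8] rot [ 3.1413e+00 -2.7000e-03 -4.2000e-02] F [-0.3  0.2 -0.2] op 0.998
dp [-80.2  -0.2  14.5] ang [ 0.0023 -0.0019 -1.571 ]
dp [-8.080e+01 -2.000e-01  2.465e+02] ang [ 0.0023 -0.0019 -1.571 ]
```

```bash
python3 -m inch '[{"dp":[-20,0,0],"angular":[0,0,-1.57],"fingers":0},{"dp":[-40,0,0],"angular":[0,0,-1.57],"fingers":0},{"dp":[-60,0,0],"angular":[0,0,-1.57],"fingers":0},{"dp":[-80,0,0],"angular":[0,0,-1.57],"fingers":0},{"dp":[-80,0,5],"angular":[0,0,-1.57],"fingers":0},{"dp":[-80,0,15],"angular":[0,0,-1.57],"fingers":0},{"dp":[-80,0,15],"angular":[0,0,-1.57],"fingers":0},{"dp":[-80,0,15],"angular":[0,0,-1.57],"fingers":0},{"dp":[-80,0,15],"angular":[0,0,-1.57],"fingers":0},{"dp":[-80,0,15],"angular":[0,0,-1.57],"fingers":0},{"dp":[-80,0,15],"angular":[0,0,-1.57],"fingers":0},{"dp":[-80,0,15],"angular":[0,0,-1.57],"fingers":0}]'
python3 -m inch '[{"dp":[0,0,0],"angular":[0,0,-0.15],"fingers":0},{"dp":[0,0,0],"angular":[0,0,-0.15],"fingers":0},{"dp":[0,0,0],"angular":[0,0,-0.15],"fingers":0}]'
python3 -c "
from h import *
plan((466,-66,240,1.529),(466,-66,8,1.529)); print(monitor.sense()['qpos'])
"
```

```text
clock: 10.03
eef_pos: [464.5, -65.9, 236.9]
tcp_rot: [-3.139, -0.0, 1.464]
contact_force: [0.4, -0.3, -0.5]
opening: 0.999
clock: 10.28
eef_pos: [464.5, -66.0, 237.0]
tcp_rot: [-3.139, -0.0, 1.609]
contact_force: [-0.7, -1.5, 0.1]
opening: 1.0
t 10.28 pos [464.5 -66.  237. ] rot [-3.1389e+00 -5.0000e-04  1.6092e+00] F [-0.7 -1.5  0.1] op 1.0
dp [-0.1  1.4 -3. ] ang [-0.0027 -0.0004  0.0802]
dp [-2.00e-01  2.10e+00  2.29e+02] ang [-0.0027 -0.0004  0.0802]
[-1.44226924e-01  1.02603530e-01  1.94632324e+00 -2.21294391e-05
  1.09538525e+00 -1.75343222e+00]
```

```bash
python3 -m inch '[{"dp":[0,2,20],"angular":[-0.0027,0,0.08],"fingers":0},{"dp":[0,2,45],"angular":[-0.0027,0,0.08],"fingers":0},{"dp":[0,2,75],"angular":[-0.0027,0,0.08],"fingers":0},{"dp":[0,2,105],"angular":[-0.0027,0,0.08],"fingers":0},{"dp":[0,2,135],"angular":[-0.0027,0,0.08],"fingers":0},{"dp":[0,2,160],"angular":[-0.0027,0,0.08],"fingers":0},{"dp":[0,2,175],"angular":[-0.0027,0,0.08],"fingers":0},{"dp":[0,2,180],"angular":[-0.0027,0,0.08],"fingers":0},{"dp":[0,2,180],"angular":[-0.0027,0,0.08],"fingers":0}]'
python3 -c "
from h import *
plan((466,-66,7,1.529))
grab('scene','s5'); s=cv2.imread('pics/s5.png');cv2.imwrite('pics/m5.png',cv2.resize(s[180:310,280:420],None,fx=4.5,fy=4.5,interpolation=cv2.INTER_CUBIC))
"
```

```text
clock: 11.03
eef_pos: [466.0, -65.8, 56.9]
tcp_rot: [-3.14, -0.001, 1.527]
contact_force: [0.3, 0.9, -0.0]
opening: 1.001
t 11.03 pos [466.  -65.8  56.9] rot [-3.1404e+00 -5.0000e-04  1.5269e+00] F [ 0.3  0.9 -0. ] op 1.001
dp [-0.2  0.1 49.9] ang [-0.0012 -0.0005 -0.0021]
```

View pics/m5.png

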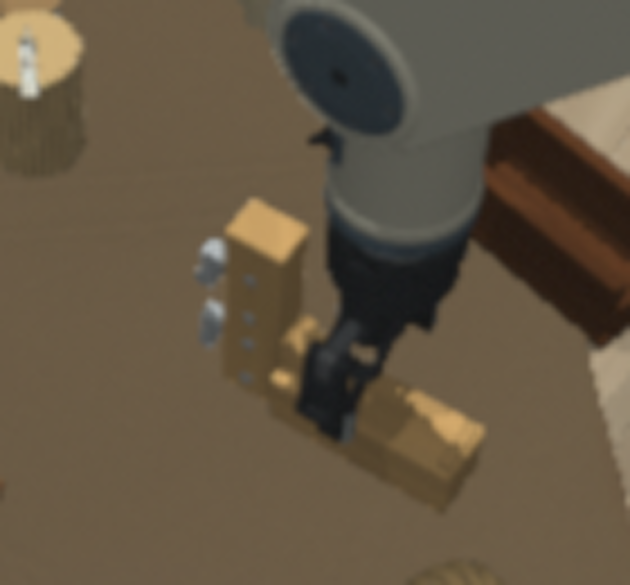

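```bash
python3 -m inch '[{"dp":[0,0,15],"angular":[0,0,0],"fingers":0},{"dp":[0,0,30],"angular":[0,0,0],"fingers":0},{"dp":[0,0,40],"angular":[0,0,0],"fingers":0},{"dp":[0,0,46],"angular":[0,0,0],"fingers":0},{"dp":[0,0,50],"angular":[0,0,0],"fingers":0},{"dp":[0,0,50],"angular":[0,0,0],"fingers":0}]'
python3 -c "
from h import *
plan((466,-66,7,1.529))
grab('scene','s6'); s=cv2.imread('pics/s6.png');cv2.imwrite('pics/m6.png',cv2.resize(s[180:310,280:420],None,fx=4.5,fy=4.5,interpolation=cv2.INTER_CUBIC))
"
```

```text
clock: 11.58
eef_pos: [467.6, -66.0, 8.5]
tcp_rot: [3.139, -0.0, 1.528]
contact_force: [-0.6, 0.1, 0.8]
opening: 1.002
t 11.58 pos [467.6 -66.    8.5] rot [ 3.1392e+00 -1.0000e-04  1.5279e+00] F [-0.6  0.1  0.8] op 1.002
dp [-0.1 -1.6  1.4] ang [ 0.0024 -0.0001 -0.0011]
```

View pics/m6.png

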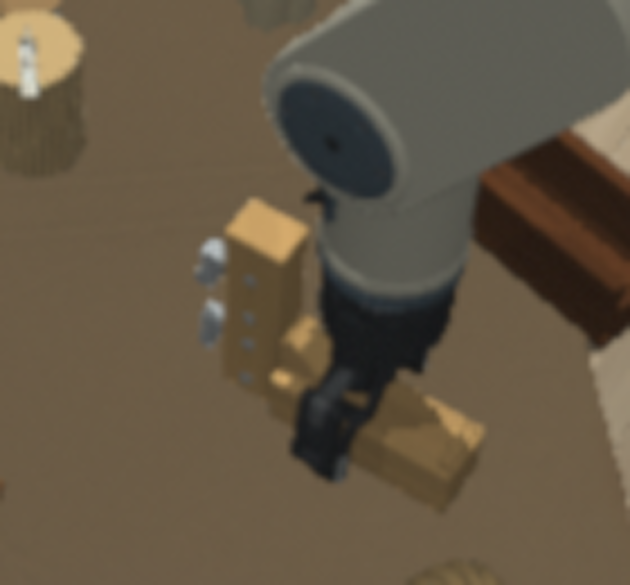

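```bash
python3 -m inch '[{"dp":[0,-1,1],"angular":[0,0,0],"fingers":255},{"dp":[0,-1,1],"angular":[0,0,0],"fingers":255},{"dp":[0,-1,1],"angular":[0,0,0],"fingers":255},{"dp":[0,-1,1],"angular":[0,0,0],"fingers":255},{"dp":[0,-1,1],"angular":[0,0,0],"fingers":255},{"dp":[0,-1,1],"angular":[0,0,0],"fingers":255},{"dp":[0,-1,1],"angular":[0,0,0],"fingers":255},{"dp":[0,-1,1],"angular":[0,0,0],"fingers":255}]' 90
python3 -c "
from h import *
plan()
grab('scene','s7')"
```

```text
clock: 12.3
eef_pos: [467.0, -66.0, 8.2]
tcp_rot: [3.138, -0.0, 1.528]
contact_force: [-1.6, 0.7, 6.5]
opening: 0.5
t 12.3 pos [467.  -66.    8.2] rot [ 3.1382e+00 -1.0000e-04  1.5280e+00] F [-1.6  0.7  6.5] op 0.5
```

```bash
python3 -c "
from h import *
plan((467,-66,88,1.529),(503,132.5,86,1.529))"
```

```text
t 12.35 pos [467.  -66.    8.2] rot [ 3.1383e+00 -1.0000e-04  1.5280e+00] F [-1.1  0.1  7.5] op 0.504
dp [ -0.    0.3 -79.8] ang [ 0.0033 -0.0001 -0.001 ]
dp [199.8  27.8 -77.7] ang [ 0.0033 -0.0001 -0.001 ]
```

```bash
python3 -m inch '[{"dp":[0,0,-20],"angular":[0,0,0],"fingers":255},{"dp":[0,0,-45],"angular":[0,0,0],"fingers":255},{"dp":[0,0,-70],"angular":[0.003,0,0],"fingers":255},{"dp":[0,0,-80],"angular":[0.003,0,0],"fingers":255},{"dp":[20,0,-80],"angular":[0.003,0,0],"fingers":255},{"dp":[50,10,-79],"angular":[0.003,0,-0.001],"fingers":255},{"dp":[85,15,-78],"angular":[0.003,0,-0.001],"fingers":255},{"dp":[120,20,-78],"angular":[0.003,0,-0.001],"fingers":255},{"dp":[155,28,-78],"angular":[0.003,0,-0.001],"fingers":255},{"dp":[185,28,-78],"angular":[0.003,0,-0.001],"fingers":255},{"dp":[200,28,-78],"angular":[0.003,0,-0.001],"fingers":255},{"dp":[200,28,-78],"angular":[0.003,0,-0.001],"fingers":255}]'
python3 -m inch '[{"dp":[0,0,0],"angular":[0,0,0],"fingers":255},{"dp":[0,0,0],"angular":[0,0,0],"fingers":255}]'
python3 -c "
from h import *
plan((503,132.5,85.2,1.529))
grab('scene','s8');grab('top','t8'); s=cv2.imread('pics/s8.png');cv2.imwrite('pics/m8.png',cv2.resize(s[220:370,210:360],None,fx=4,fy=4,interpolation=cv2.INTER_CUBIC))
"
```

```text
clock: 13.35
eef_pos: [503.0, 135.5, 85.1]
tcp_rot: [-3.141, -0.001, 1.532]
contact_force: [0.3, -0.2, -2.6]
opening: 0.501
clock: 13.52
eef_pos: [502.3, 132.0, 85.1]
tcp_rot: [-3.14, 0.0, 1.529]
contact_force: [-0.4, 0.2, -2.8]
opening: 0.502
t 13.52 pos [502.3 132.   85.1] rot [-3.1402e+00  5.0000e-04  1.5293e+00] F [-0.4  0.2 -2.8] op 0.502
dp [ 0.5  0.6 -0.1] ang [-0.0014  0.0005  0.0003]
```

View pics/m8.png

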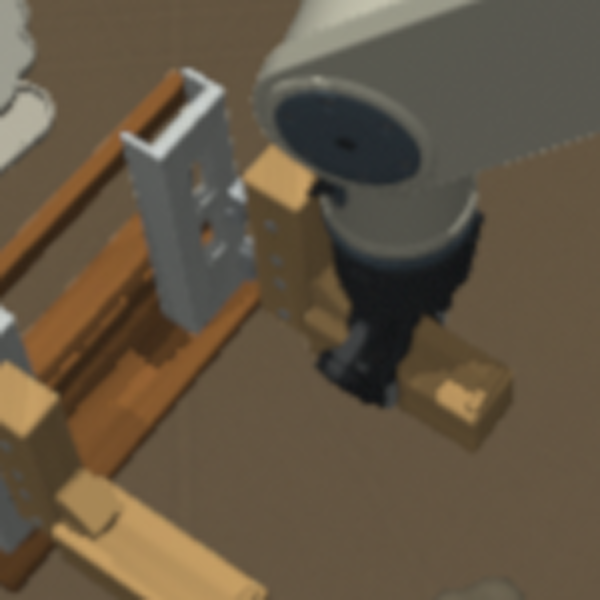

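View pics/t8.png

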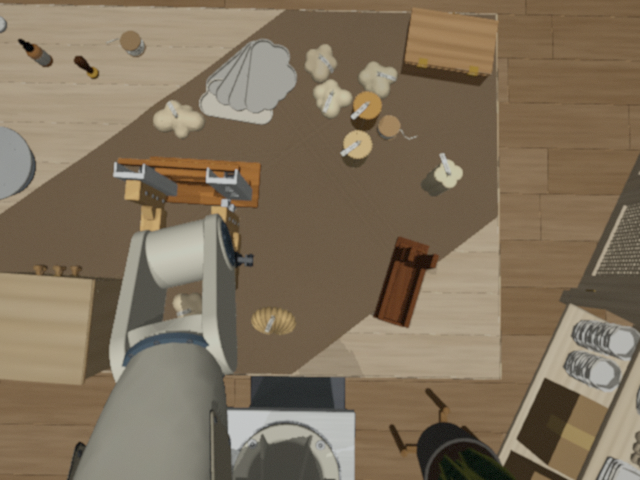

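```bash
cat > m.py <<'E'
from h import *
import sys
f=sys.argv[1]
def rect(q,s):
    if len(q)<8: print(s,'few');return
    z=np.median(q[:,2]); q=np.ascontiguousarray(q[:,:2].astype(np.float32))
    r=cv2.minAreaRect(q); print(s,len(q),np.round(r[0],1),np.round(r[1],1),round(r[2],1),'z',z.round(1),'min/max',q.min(0).round(1),q.max(0).round(1))
sx=np.array([np.cos(-.0417),np.sin(-.0417)]); sy=np.array([-sx[1],sx[0]])
for n,k in(('top','t'),('scene','s')):
    W,p=cloud(n,k+f); x,y,z=W[...,0],W[...,1],W[...,2]
    S=W.copy(); d=W[...,:2]-np.array([646.7,126.5]); S[...,0]=d@sx; S[...,1]=d@sy
    x,y=S[...,0],S[...,1]
    sat=(p[...,2]>1.3*p[...,0])&(p[...,2]>110)
    rect(S[(~sat)&(z>222)&(z<234)&(abs(x-14)<25)&(abs(y)<45)],n+' col')
    zt=float(sys.argv[2])
    rect(S[sat&(abs(z-zt)<6)&(x>-100)&(x<5)&(abs(y)<40)],n+' posttop')
    rect(S[(~sat)&(z>zt-70)&(z<zt-20)&(x>-50)&(x<-4)&(abs(y)<30)],n+' hooks')
    a=S[(~sat)&(z>235)&(z<600)&(x>-120)]
    if len(a): print('arm over', a[a[:,0]>-60][:,2].min().round() if (a[:,0]>-60).any() else None, a[:,0].max().round())
E
python3 m.py 8 232
```

```text
top col 214 [14.9 -0.7] [28.3 59.7] 1.9 z 226.8 min/max [  1.3 -30.6] [29.9 29.5]
top posttop 145 [-58.4  -1.2] [30.9 27.3] 86.4 z 230.5 min/max [-73.  -16.6] [-44.8  13.5]
top hooks 69 [-37.5  -4.4] [30.6 16.1] 18.5 z 183.9 min/max [-49.6 -16.4] [-20.4   5.1]
arm over None -84.0
scene col 156 [13.9  1.1] [29.4 60.4] 0.7 z 227.4 min/max [ -1.1 -29.2] [28.7 31.3]
scene posttop 177 [-66.5   2.7] [28.8 42.3] 85.2 z 230.8 min/max [-87.  -13.3] [-45.1  17. ]
scene hooks 41 [-34.2   8.1] [ 9.2 33.2] 52.0 z 181.0 min/max [-50.   -5.6] [-23.9  15.2]
arm over 235.0 2.0
```

```bash
python3 - <<'E'
from h import *
W,p=cloud('scene','s8'); 
sx=np.array([np.cos(-.0417),np.sin(-.0417)]); sy=np.array([-sx[1],sx[0]])
d=W[...,:2]-np.array([646.7,126.5]); x,y,z=d@sx,d@sy,W[...,2]
sub=np.zeros((480,640),bool); sub[215:290,260:330]=1
m=sub&(z>238)&(x>-90)&(abs(y)<150)
for lo in range(-90,10,10):
    k=m&(x>=lo)&(x<lo+10)
    if k.any(): print(lo,k.sum(),'zmin',z[k].min().round(),'y',y[k].min().round(),y[k].max().round())
E
python3 -m inch '[{"dp":[0.5,8,0],"angular":[0,0,0],"fingers":255},{"dp":[0.5,16,0],"angular":[0,0,0],"fingers":255},{"dp":[0.5,22,0],"angular":[0,0,0],"fingers":255},{"dp":[0.5,27,0],"angular":[0,0,0],"fingers":255},{"dp":[0.5,30,0],"angular":[0,0,0],"fingers":255},{"dp":[0.5,30,0],"angular":[0,0,0],"fingers":255},{"dp":[0.5,30,0],"angular":[0,0,0],"fingers":255}]'
python3 -c "
from h import *
plan((547.9,130.6,85.2,1.529))
grab('scene','s9');grab('top','t9'); s=cv2.imread('pics/s9.png');t=cv2.imread('pics/t9.png')
cv2.imwrite('pics/m9.png',np.hstack([cv2.resize(s[220:320,220:300],None,fx=5,fy=5,interpolation=cv2.INTER_CUBIC),cv2.resize(t[140:240,190:270],None,fx=5,fy=5,interpolation=cv2.INTER_CUBIC)]))
"; python3 m.py 9 232
```

```text
clock: 14.2
eef_pos: [532.9, 131.8, 85.5]
tcp_rot: [-3.141, 0.0, 1.529]
contact_force: [0.4, -0.4, -2.2]
opening: 0.503
t 14.2 pos [532.9 131.8  85.5] rot [-3.1408  0.      1.5288] F [ 0.4 -0.4 -2.2] op 0.503
dp [-0.5 15.   0.3] ang [-0.0007  0.     -0.0002]
top col 215 [15.3 -0.7] [27.9 59.3] 0.9 z 226.8 min/max [  1.5 -30.6] [29.6 29. ]
top posttop 75 [-20.   -2.7] [33.7 15.8] 61.7 z 230.4 min/max [-34.7 -15.1] [-13.7  13.5]
top hooks 88 [-24.9 -10.8] [48.7 14.3] 24.8 z 186.7 min/max [-49.9 -15.8] [-4.   5.6]
arm over 427.0 -55.0
scene col 125 [13.3  1.5] [58.1 29.3] 88.8 z 226.6 min/max [ -1.4 -27.9] [28.5 30.5]
scene posttop 161 [-35.3   4.2] [26.8 39.3] 86.4 z 231.1 min/max [-54.9 -10.2] [-15.  17.]
scene hooks 122 [-26.5  13.9] [ 9.  46.4] 79.7 z 187.3 min/max [-49.5   5.4] [-4.3 18.3]
arm over 235.0 1.0
```

View pics/m9.png

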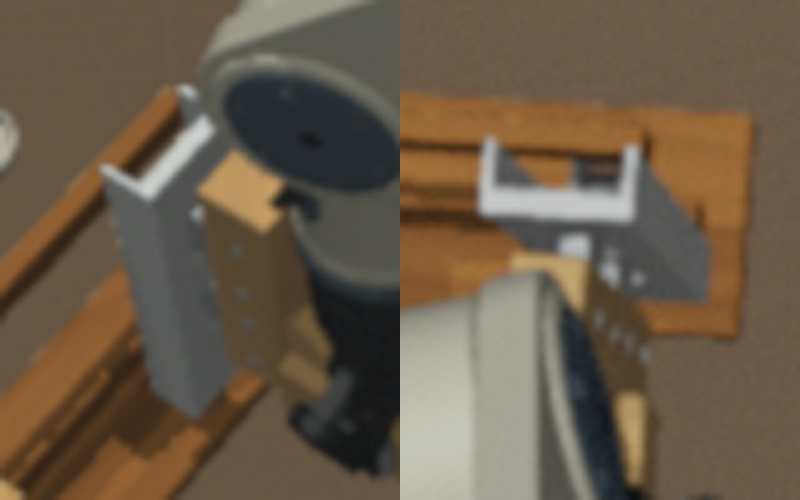

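```bash
python3 -m inch '[{"dp":[0,4,0],"angular":[0,0,0],"fingers":255},{"dp":[0,8,0],"angular":[0,0,0],"fingers":255},{"dp":[0,11,0],"angular":[0,0,0],"fingers":255},{"dp":[0,13,0],"angular":[0,0,0],"fingers":255},{"dp":[0,13.5,0],"angular":[0,0,0],"fingers":255},{"dp":[0,13.5,0],"angular":[0,0,0],"fingers":255}]'
```

```text
clock: 14.8
eef_pos: [546.6, 131.3, 85.6]
tcp_rot: [-3.141, -0.0, 1.529]
contact_force: [-0.2, -0.1, -2.8]
opening: 0.502
```

```bash
python3 -m inch '[{"dp":[0,1,0],"angular":[0,0,0],"fingers":255},{"dp":[0,1.5,0],"angular":[0,0,0],"fingers":255},{"dp":[0,2,0],"angular":[0,0,0],"fingers":255},{"dp":[0,2.5,0],"angular":[0,0,0],"fingers":255}]'
```

```text
clock: 15.13
eef_pos: [548.2, 131.2, 85.4]
tcp_rot: [-3.14, 0.0, 1.529]
contact_force: [-4.1, 0.4, -3.2]
opening: 0.506
```

```bash
python3 -m inch '[{"dp":[0,0,0],"angular":[0,0,0],"fingers":255}]'
```

```text
clock: 15.22
eef_pos: [548.2, 131.2, 85.4]
tcp_rot: [-3.14, 0.0, 1.529]
contact_force: [-4.1, -0.5, -3.2]
opening: 0.506
```

```bash
python3 -m inch '[{"dp":[0,-1.2,0],"angular":[0,0,0],"fingers":255},{"dp":[0,-1.2,2],"angular":[0,0,0],"fingers":255},{"dp":[0,-1.2,4],"angular":[0,0,0],"fingers":255},{"dp":[0,-1.2,6],"angular":[0,0,0],"fingers":255},{"dp":[0,-1.2,7],"angular":[0,0,0],"fingers":255},{"dp":[0,-1.2,7],"angular":[0,0,0],"fingers":255}]'
```

```text
clock: 15.72
eef_pos: [548.0, 131.3, 78.6]
tcp_rot: [3.142, -0.0, 1.529]
contact_force: [-1.9, 0.1, 1.1]
opening: 0.505
```

```bash
python3 -m inch '[{"dp":[0,0,1],"angular":[0,0,0],"fingers":255},{"dp":[0,0,2],"angular":[0,0,0],"fingers":255},{"dp":[0,0,2],"angular":[0,0,0],"fingers":255}]'
python3 -c "
from h import *
print(monitor.sense()['wrist_torque'])
grab('scene','s10');grab('top','t10'); s=cv2.imread('pics/s10.png');t=cv2.imread('pics/t10.png')
cv2.imwrite('pics/m10.png',np.hstack([cv2.resize(s[220:340,210:306],None,fx=4.1,fy=4.1,interpolation=cv2.INTER_CUBIC),cv2.resize(t[140:260,180:276],None,fx=4.1,fy=4.1,interpolation=cv2.INTER_CUBIC)]))
"; python3 m.py 10 223
```

```text
clock: 15.97
eef_pos: [548.1, 131.3, 77.1]
tcp_rot: [3.141, -0.0, 1.529]
contact_force: [-5.1, -0.7, 5.8]
opening: 0.502
[-0.11832411 -0.46969782 -0.08837539]
top col 221 [14.  -1.1] [30.3 59.3] 1.6 z 226.8 min/max [ -1.6 -30.9] [29.9 28.7]
top posttop 32 [-3.2 -3.5] [29.5 11.2] 63.0 z 223.4 min/max [-14.  -14.7] [-1.1 12.2]
top hooks 59 [-19.7 -14.7] [29.5  1.9] 0.8 z 173.0 min/max [-34.4 -15.6] [ -4.9 -13.7]
arm over 398.0 -39.0
scene col 106 [12.1 10.6] [41.8 27.5] 85.7 z 226.9 min/max [-2.6 -9.5] [27.3 31.2]
scene posttop 152 [-22.8   4.5] [38.7 26.5] 1.5 z 223.6 min/max [-42.4  -8.9] [-3.2 17.8]
scene hooks 192 [-27.5  13.4] [41.9 19.8] 31.6 z 176.9 min/max [-42.5  -5.8] [-4.5 18. ]
arm over 235.0 4.0
```

View pics/m10.png

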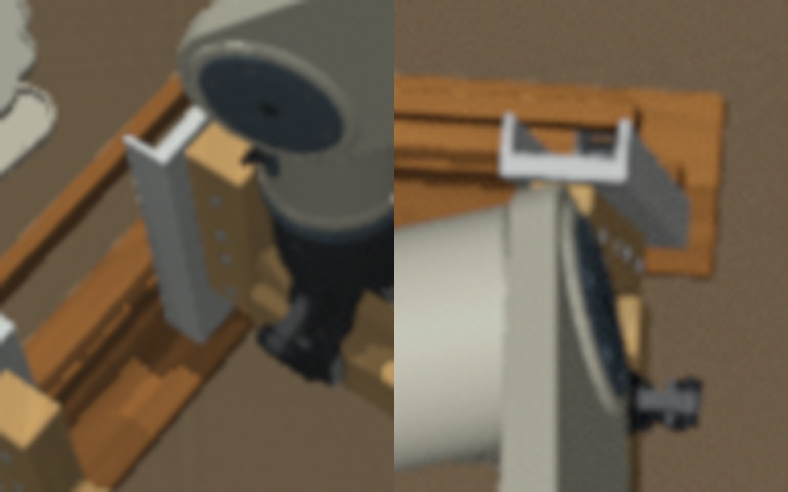

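```bash
python3 -m inch '[{"dp":[0,0,0],"angular":[0,0,0],"fingers":255},{"dp":[0,0,0.5],"angular":[0,0,0],"fingers":255},{"dp":[0,0,1],"angular":[0,0,0],"fingers":255},{"dp":[0,0,1.5],"angular":[0,0,0],"fingers":255},{"dp":[0,0,1.5],"angular":[0,0,0],"fingers":255}]' 120
```

```text
clock: 16.48
eef_pos: [548.1, 131.4, 76.1]
tcp_rot: [3.141, -0.0, 1.529]
contact_force: [-6.7, -1.3, 9.7]
opening: 0.498
```

```bash
python3 -m inch '[{"dp":[0,0,0.5],"angular":[0,0,0],"fingers":255},{"dp":[0,0,1],"angular":[0,0,0],"fingers":255},{"dp":[0,0,1.5],"angular":[0,0,0],"fingers":255},{"dp":[0,0,2],"angular":[0,0,0],"fingers":255},{"dp":[0,0,2],"angular":[0,0,0],"fingers":255}]'
```

```text
clock: 16.9
eef_pos: [546.2, 131.2, 73.0]
tcp_rot: [-3.139, 0.0, 1.529]
contact_force: [-8.6, 1.1, 2.7]
opening: 0.496
```

```bash
python3 -m inch '[{"dp":[0,0,1],"angular":[0,0,0],"fingers":255},{"dp":[0,0,2],"angular":[0,0,0],"fingers":255},{"dp":[0,0,3],"angular":[0,0,0],"fingers":255},{"dp":[0,0,3],"angular":[0,0,0],"fingers":255}]'
python3 -c "
from h import *
print(monitor.sense()['wrist_torque'])
grab('scene','s11');grab('top','t11'); s=cv2.imread('pics/s11.png');t=cv2.imread('pics/t11.png')
cv2.imwrite('pics/m11.png',np.hstack([cv2.resize(s[220:340,210:306],None,fx=4.1,fy=4.1,interpolation=cv2.INTER_CUBIC),cv2.resize(t[140:260,180:276],None,fx=4.1,fy=4.1,interpolation=cv2.INTER_CUBIC)]))
"; python3 m.py 11 218
```

```text
clock: 17.23
eef_pos: [545.8, 131.2, 69.5]
tcp_rot: [-3.138, 0.0, 1.529]
contact_force: [-7.5, 1.6, -0.5]
opening: 0.496
[0.10619013 0.36452346 0.07952033]
top col 210 [14.9 -0.7] [27.7 59.4] 1.7 z 227.1 min/max [  1.3 -30.2] [29.6 29.3]
top posttop 32 [-3.8 -1.9] [30.1 11.7] 68.2 z 214.8 min/max [-14.5 -14.5] [-1.3 14.3]
top hooks 60 [-20.7 -14.9] [32.2  1.9] 0.8 z 170.1 min/max [-36.9 -15.8] [ -4.6 -13.8]
arm over 389.0 -38.0
scene col 97 [13.4 12. ] [37.8 29.6] 87.5 z 226.7 min/max [-1.  -6.6] [29.  31.2]
scene posttop 137 [-23.    4.2] [24.8 38.1] 89.9 z 215.5 min/max [-42.   -8.2] [-4.  16.6]
scene hooks 191 [-27.8  13.4] [43.3 19.4] 28.9 z 173.5 min/max [-44.5  -5.6] [-4.4 18.1]
arm over 235.0 -1.0
```

View pics/m11.png

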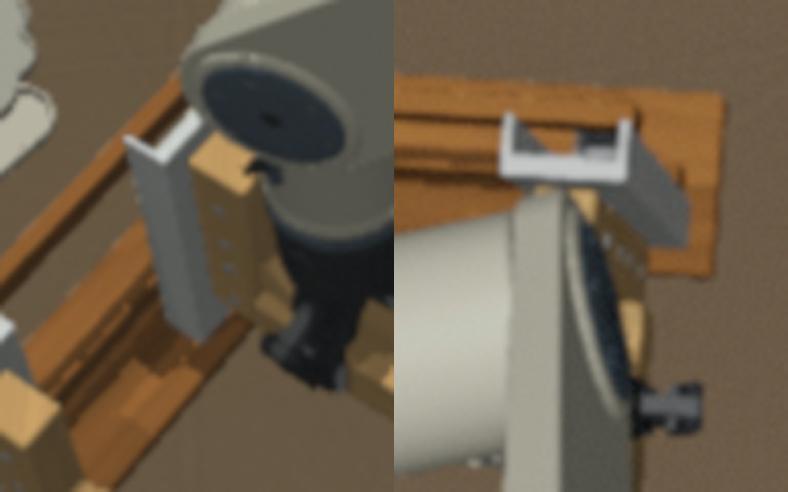

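```bash
python3 -m inch '[{"dp":[0,-1,2],"angular":[0,0,0],"fingers":255},{"dp":[0,-1,4],"angular":[0,0,0],"fingers":255},{"dp":[0,-1,6],"angular":[0,0,0],"fingers":255},{"dp":[0,-1,8],"angular":[0,0,0],"fingers":255},{"dp":[0,-1,8],"angular":[0,0,0],"fingers":255}]'
```

```text
clock: 17.75
eef_pos: [546.0, 131.2, 61.3]
tcp_rot: [-3.14, 0.0, 1.529]
contact_force: [-3.8, 1.3, -5.8]
opening: 0.498
```

```bash
python3 -m inch '[{"dp":[0,0,1],"angular":[0,0,0],"fingers":255},{"dp":[0,0,2],"angular":[0,0,0],"fingers":255},{"dp":[0,0,3],"angular":[0,0,0],"fingers":255},{"dp":[0,0,4],"angular":[0,0,0],"fingers":255},{"dp":[0,0,4],"angular":[0,0,0],"fingers":255}]'
```

```text
clock: 18.17
eef_pos: [546.3, 131.3, 58.2]
tcp_rot: [-3.14, 0.0, 1.529]
contact_force: [-5.9, 0.5, -0.9]
opening: 0.501
```

```bash
python3 -m inch '[{"dp":[0,0,0.5],"angular":[0,0,0],"fingers":255},{"dp":[0,0,1],"angular":[0,0,0],"fingers":255},{"dp":[0,0,1],"angular":[0,0,0],"fingers":255}]'
```

```text
clock: 18.42
eef_pos: [546.6, 131.3, 57.7]
tcp_rot: [-3.141, -0.0, 1.529]
contact_force: [-8.4, -0.1, 4.6]
opening: 0.498
```

```bash
python3 -m inch '[{"dp":[0,-0.8,-0.7],"angular":[0,0,0],"fingers":255},{"dp":[0,-0.8,-0.7],"angular":[0,0,0],"fingers":0},{"dp":[0,-0.8,-0.7],"angular":[0,0,0],"fingers":0},{"dp":[0,-0.8,-0.7],"angular":[0,0,0],"fingers":0},{"dp":[0,-0.8,-0.7],"angular":[0,0,0],"fingers":0},{"dp":[0,-0.8,-0.7],"angular":[0,0,0],"fingers":0},{"dp":[0,-3,-20],"angular":[0,0,0],"fingers":0},{"dp":[0,-5,-50],"angular":[0,0,0],"fingers":0},{"dp":[0,-5,-80],"angular":[0,0,0],"fingers":0},{"dp":[0,-5,-115],"angular":[0,0,0],"fingers":0},{"dp":[0,-10,-150],"angular":[0,0,0],"fingers":0},{"dp":[0,-20,-190],"angular":[0,0,0],"fingers":0}]'
python3 -m inch '[{"dp":[0,-40,-10],"angular":[0,0,0],"fingers":0},{"dp":[0,-80,-20],"angular":[0,0,0],"fingers":0},{"dp":[30,-120,-20],"angular":[0,0,0],"fingers":255},{"dp":[60,-150,-20],"angular":[0,0,0],"fingers":255},{"dp":[60,-150,-20],"angular":[0,0,0],"fingers":255},{"dp":[60,-150,-20],"angular":[0,0,0],"fingers":255}]'
python3 -c "
from h import *
plan()
grab('scene','s12');grab('top','t12'); s=cv2.imread('pics/s12.png');t=cv2.imread('pics/t12.png')
cv2.imwrite('pics/m12.png',np.hstack([cv2.resize(s[220:390,160:296],None,fx=2.9,fy=2.9,interpolation=cv2.INTER_CUBIC),cv2.resize(t[130:300,110:246],None,fx=2.9,fy=2.9,interpolation=cv2.INTER_CUBIC)]))
"; python3 m.py 12 205
```

```text
clock: 19.42
eef_pos: [526.9, 131.9, 248.2]
tcp_rot: [-3.141, 0.0, 1.529]
contact_force: [0.0, -0.1, 1.0]
opening: 0.998
clock: 19.92
eef_pos: [378.0, 199.7, 267.7]
tcp_rot: [3.141, -0.001, 1.532]
contact_force: [-0.5, 0.5, -0.3]
opening: 0.452
t 19.92 pos [378.  199.7 267.7] rot [ 3.1411e+00 -1.0000e-03  1.5322e+00] F [-0.5  0.5 -0.3] op 0.452
top col 216 [15.2 -0.7] [28.1 59.1] 1.2 z 226.8 min/max [  1.2 -30.3] [29.8 29. ]
top posttop 299 [-21.4   0.3] [30.6 39.9] 89.6 z 203.7 min/max [-41.3 -15. ] [-1.4 15.6]
top hooks 119 [-29.5  -9. ] [21.8 44.9] 51.8 z 159.0 min/max [-41.2 -16. ] [-5.2 13.4]
scene col 156 [13.9  0.9] [60.3 30.5] 89.7 z 226.7 min/max [ -1.3 -29.2] [29.3 31. ]
scene posttop 196 [-24.1   2. ] [39.8 30.3] 0.4 z 204.2 min/max [-44.  -13.2] [-4.3 17.2]
scene hooks 212 [-30.7  11. ] [47.  24.7] 39.0 z 160.0 min/max [-43.9 -13.1] [-4.7 18.6]
arm over 235.0 8.0
```

View pics/m12.png

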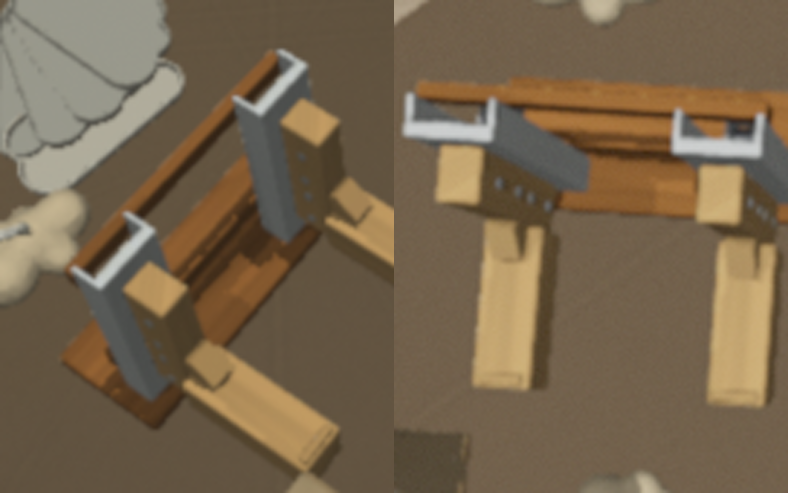

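```bash
python3 - <<'E'
from h import *
sx=np.array([np.cos(-.0417),np.sin(-.0417)]); sy=np.array([-sx[1],sx[0]])
for n,f in(('top','t12'),('scene','s12')):
    W,p=cloud(n,f); d=W[...,:2]-np.array([646.7,126.5]); x,y,z=d@sx,d@sy,W[...,2]
    sat=(p[...,2]>1.3*p[...,0])&(p[...,2]>130)
    for c in(0,180):
        m=sat&(abs(z-205)<12)&(x>-60)&(x<10)&(abs(y-c)<25)
        a=sat&(abs(z-95)<10)&(x>-155)&(x<-75)&(abs(y-c)<30)
        for l,k in(('post',m),('arm',a)):
            if k.sum()<10: continue
            A=np.c_[x[k]+20 if l=='post' else x[k]+100,np.ones(k.sum())]
            print(n,c,l,k.sum(),'z med',np.median(z[k]).round(2),'slope',np.linalg.lstsq(A,z[k],rcond=None)[0].round(3),'x',np.percentile(x[k],[1,99]).round(1),'y',np.percentile(y[k],[1,99]).round(1))
# candles shift
def dif(a,b): return a
E
```

```text
top 0 post 307 z med 203.63 slope [3.50000e-02 2.03497e+02] x [-41.1  -2.8] y [-14.6  14.4]
top 0 arm 727 z med 93.12 slope [5.0000e-03 9.3133e+01] x [-154.   -75.8] y [-21.6  21.7]
top 180 post 308 z med 203.85 slope [3.10000e-02 2.03548e+02] x [-38.    0.5] y [164.1 193.8]
top 180 arm 733 z med 93.79 slope [-1.3000e-02  9.3612e+01] x [-153.9  -75.7] y [157.2 200.8]
scene 0 post 183 z med 204.28 slope [6.00000e-03 2.04201e+02] x [-43.1  -5.8] y [-12.7  16.2]
scene 0 arm 524 z med 93.9 slope [6.0000e-03 9.4008e+01] x [-154.   -75.6] y [-19.6  22.7]
scene 180 post 228 z med 204.51 slope [-5.00000e-03  2.04553e+02] x [-40.3  -2.8] y [166.6 194.7]
scene 180 arm 648 z med 94.81 slope [-9.0000e-03  9.4737e+01] x [-153.8  -76.3] y [159.5 202. ]
```

View pics/t12.png

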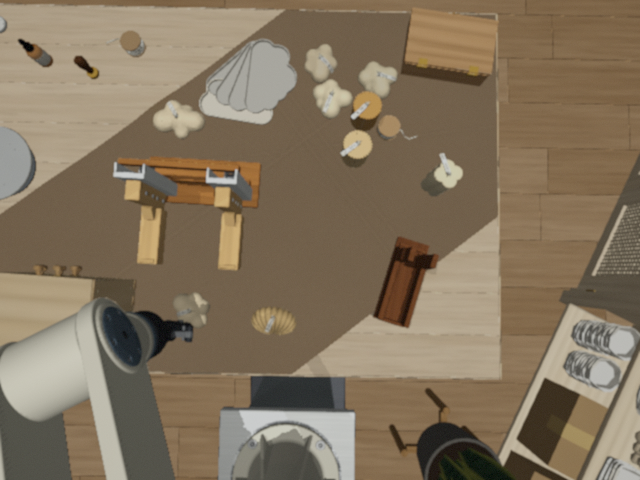

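```bash
python3 -m inch '[{"dp":[0,0,0],"angular":[0,0,0],"fingers":255},{"dp":[0,0,0],"angular":[0,0,0],"fingers":255},{"dp":[0,0,0],"angular":[0,0,0],"fingers":255}]' && python3 -c "
from h import *
grab('top','t13')
a,b=np.load('pics/t12.npy'),np.load('pics/t13.npy'); print(np.median(b[185:203,222:237]-a[185:203,222:237]), np.median(b[215:265,222:240]-a[215:265,222:240]))
from rig import sign_off; print(sign_off())"
```

```text
clock: 20.27
eef_pos: [380.2, 197.7, 267.0]
tcp_rot: [-3.141, 0.0, 1.527]
contact_force: [0.7, -0.8, -0.1]
opening: -0.004
0.17144775 -0.09854126
the job is handed in; nothing more can be done
None
```

The bracket is hanging in the empty column, and the last pictures show it fully home, level with the fitted one. I handed the job in at about 20.3 s of the 69 s allowed.

**What I did:**
- I lifted the bracket out of the rack by its post, stood it on the open table, let go and regrasped it by its arm.
- Both hooks went into the slots with no side force, and the post met the column front about 27 mm above home.
- I pressed it past the spring catch while still holding the arm, instead of pressing on the post top as you described. The wrist force peaked at about 10 N, then dropped, and the bracket ran down to a firm stop at home height.

**Last checks:**

| Check | Result |
|---|---|
| Height against the fitted bracket | 0.2–0.9 mm lower |
| Sideways position against the column | about 1 mm off |
| At rest | camera depths of the bracket unchanged (within 0.2 mm) in the last two pictures |
| Robot touching anything | no; open gripper withdrawn, contact force about 1 N or less |
| Candles | all four where they started, by eye in the top picture |

**One small disagreement:** the top of the post stands about 3 mm farther forward than on the fitted bracket. This is partly a lean of about 0.02 rad and partly play in the hooks. It is inside the limits, so I left it. The two cameras differ from each other by 2–3 mm.

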